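# Lock the cam-arm cap on the rinse outlet

### The job

Cap the rinse outlet on the bench: pick up the brass cap coupling, push it down over the upright grooved adaptor until it sits on the gasket, then swing its two cam arms down one after the other until each is fully closed, so that they pull the cap tight. Work by feel and gently, so that the gasket is not crushed nor an arm bent, and leave the things lying around where they are.

Things in the scene. Friction and masses are not known exactly. Their poses are not given: they have to be found in the camera images.
- cap: Brass cap coupling, standing mouth down, 0.4 kg. Origin: centre of its open mouth (underside); z up. Lower collar 61 mm across, 21 mm high; above it a ribbed grip barrel 54 mm across, up to 45 mm. Bore 46 mm wide, 38.5 mm deep. Two cam arms are hinged at its own +y (left) and -y (right) side, 32 mm from the axis, 18 mm above the mouth. Fits the outlet at any yaw.
- cap_top (a point): Centre of the cap's top face, 47.5 mm above its mouth. Grip the barrel from above across the cap's own x axis (clear of the arms), fingertips no lower than 23 mm above the mouth.
- outlet: Fixed rinse outlet: steel plate 104x104x8 mm with an upright grooved aluminium adaptor, 44.4 mm across, with a chamfered nose (radial play in the cap 0.8 mm). Origin: centre of the plate's underside, on the table; z up. A sprung O-ring round its head resists the cap's last 25 mm of travel with roughly 3 to 15 N; the cap then stays where it is pushed.
- outlet_top (a point): Centre of the black gasket on the adaptor's nose, 115.5 mm above the table. The gasket is springy (2.5 N first, then 2.5 N per mm, 4 mm at most).
- gasket: The black gasket itself, 33 mm across; origin 4.5 mm below its top. It is spoilt if the cap presses it with over 32 N, which happens only when it is bottomed.
- outlet_home (a point): Point on the outlet's axis, 74 mm above the table, where the cap's origin lies when the closed arms have drawn it fully home (it ends 0.5 to 1.2 mm above). Pushed on by hand the cap first meets the gasket 3 mm above this.
- cam_arm_left (a joint): Steel cam arm, left (+y of cap) side. Value in rad: 0 = open, outward and 30 degrees above level; 0.52 = level; 1.92 = closed (hard stop), hanging 80 degrees below level. Starts at 0 to 0.35. Stiff hinge: stays where left, takes about 7 N near its tip, a few N more in the last 0.3 rad, where its cam pulls the cap down. Over 40 N of finger force bends it.
- cam_arm_right (a joint): Steel cam arm, right (-y of cap) side. Value in rad: 0 = open, outward and 30 degrees above level; 0.52 = level; 1.92 = closed (hard stop), hanging 80 degrees below level. Starts at 0 to 0.35. Stiff hinge: stays where left, takes about 7 N near its tip, a few N more in the last 0.3 rad, where its cam pulls the cap down. Over 40 N of finger force bends it.
- left_tip (a point): Middle line of the left arm, 60 mm from its pivot, near its end (13 mm wide, 4 mm thick; a thin ring reaches to 81 mm). Press here or up to 20 mm nearer the pivot with shut fingertips: down on its upper face while raised, then inward on its outer face, the tool leaning outward.
- right_tip (a point): Middle line of the right arm, 60 mm from its pivot, near its end (13 mm wide, 4 mm thick; a thin ring reaches to 81 mm). Press here or up to 20 mm nearer the pivot with shut fingertips: down on its upper face while raised, then inward on its outer face, the tool leaning outward.
- left_pivot (a point): Middle of the left arm's hinge pin; the arm turns in the upright plane through this point and the cap's axis.
- right_pivot (a point): Middle of the right arm's hinge pin; the arm turns in the upright plane through this point and the cap's axis.
- wax: Yellow beeswax cake, 43 mm across, 21 mm high; bystander. Origin: underside centre.
- charcoal: Black charcoal block 36x62x28 mm; bystander. Origin: underside centre.
- steel_block: Bright square steel bench block 65x65x20 mm; bystander. Origin: underside centre.
- offcut: Bent copper sheet offcut 42x64x9 mm; bystander. Origin: underside centre.
Not all that is in view belongs to the job. Several things have the shape of the outlet; the one meant has the colours described above.

How it is judged:
On the way, in this order (a step that is already met when the one before it is completed fails the run):
1. the cap is pushed down onto the gasket, upright, with both arms still open (z of cap in the frame of outlet_home below 0.0045 m and horizontal distance between cap and outlet_home below 0.003 m and angle between cap's own z axis and vertical below 0.06 rad and value of joint each of cam_arm_left, cam_arm_right below 0.7 rad), for 0.2 s.
2. one cam arm is closed (value of joint any of cam_arm_left, cam_arm_right above 1.8 rad), for 0.2 s.
3. both cam arms are closed (value of joint each of cam_arm_left, cam_arm_right above 1.8 rad), for 0.2 s.
At the end, for the whole second after the job is handed in: The cap sits upright (within 0.06 rad) and centred (3 mm) on the outlet, drawn to within 1.8 mm of its home height, both cam arms closed beyond 1.8 rad, at rest and released (all of step 3 and z of cap in the frame of outlet_home below 0.0018 m and horizontal distance between cap and outlet_home below 0.003 m and angle between cap's own z axis and vertical below 0.06 rad and linear speed of cap below 0.01 m/s); the robot touches nothing.
It fails at once if the cap crushes the gasket with more than 32 N (contact force between cap and gasket above 32 N).
It fails at once if the fingers put more than 40 N on a cam arm (contact force between the fingers and cam_arm_left above 40 N or contact force between the fingers and cam_arm_right above 40 N).
It fails at once if the beeswax, charcoal block, steel block or copper offcut is moved more than 20 mm (distance of any of wax, charcoal, steel_block, offcut from where it was at the start of the episode above 0.02 m).
It also fails if it takes over 72 s, if anything falls off the work surface, if the arm or the gripper's body presses on something with over 40 N, if the wrist force passes 120 N, or if a joint passes its speed limit or range.

### The arm

A 6-joint arm with a two-finger parallel gripper is mounted at the origin on the work surface; the furniture and walls round the work are solid. World frame = base frame: x ahead of the robot, y to its left, z up, the work surface at z = 0. Lengths are in m, angles in rad, forces in N, time in s.
With the tool pointing down it reaches from about 0.4 to 0.925 m from the base axis. Payload 12.5 kg.
Tool frame: the origin (TCP) lies midway between the tips of the shut fingers; the grasp point (between the pads) lies 19 mm behind it; z points along the fingers, y is the line along which they close (so a half turn about z gives the same grasp; the last joint's range is limited). The gripper opens to 95 mm and grips with 3 to 60 N. Pads are 20 mm wide; open, the fingers measure 119 mm over their backs; the gripper's body (75 mm by 180 mm) begins 59 mm behind the grasp point.
Start: joints at [-1.314, 0.491, 1.559, -0, 1.092, -0.106], TCP at [0.222, -0.584, 0.215] pointing down, gripper open.
Joint ranges: [-3.1, 3.1], [-0.84, 2.19], [0.05, 2.79], [-1.13, 4.28], [0.06, 2.93], [-2.69, 2.69]. Speed limits (rad/s): [2.22, 2.22, 2.79, 3.14, 3.14, 3.14].

### API

Orientations are given as a rotation vector (axis times angle).
In Python, from rig import r gives the robot as it stands.
- The arm moves only by the tool arm_command, never from a script. Its arguments are lists of equal length, an entry for each row: "angular": the turn, a rotation vector about the tool's x, y, z in rad, a list of three; "offset": the shift along the tool's x, y, z in mm, a list of three; "jaw": the opening, from -1 (shut) to 1 (fully open). A call has 1 to 8 rows; each row shifts and turns the commanded pose from where the row before left it, along the tool's axes as they then stand; what a row does not reach is not made up. A row lasts 1/10 s, in which the tool goes at most 50 mm and 8.59 degrees, less where a joint would pass 70% of its speed; a pose out of reach is approached as far as the arm can. A call with a gripper value outside its range is refused whole. The fingers move at their own pace and stop on an object; "newtons" is the grip in N (left out, the last holds). Time passes only in rows, so rows that do not move let the fingers close. It gives the time, the measured TCP pose, the force, the opening and the grip force at its end, in the units of the state.
- r.read_state(): the state, without advancing time (a new reading comes with each control period).
- r.snapshot(name): name is "scene" or "top" or "wrist"; returns the picture (480x640x3 uint8, red, green, blue); there is no depth.
- r.get_calibration(name): a dict with "intrinsics" (3x3 intrinsics, pixels), "rvec" (rotation vector, rad) and "tvec" (3), from world to camera coordinates, as OpenCV has them; the wrist camera has in their place "mount" (4x4, takes a point from camera to tool coordinates, whose origin is the TCP and whose axes are the flange's). Camera axes: x right, y down, z forward; pixel columns grow to the right and rows downward; lengths in m; the calibration is good to about 2 mm. A picture is of the moment at which its call begins: read the wrist's pose just before it. get_calibration takes no time and is no camera call.
- r.job_done(): hands the job in; it is judged then, once.
The state is a dict: "clock": time; "qpos": joint angles; "joint_vel": joint speeds; "tau": joint torques, N m; "position": TCP position; "orientation": TCP orientation; "wrist_force": force on the tool from outside, world axes, zero at the start; "moment": the same for the moment, N m; "gripper_width": finger opening in m; "grip_force": force on a finger pad.
Only numpy, scipy, OpenCV 4.12 (cv2) and the standard library are available. Lean on these libraries where they do the work, as an engineer would, in place of code of your own. Each camera call takes 0.05 s, during which the arm holds its last target. There are 200 camera calls.

## Working session

There is one attempt and no reset: what is moved stays moved. The work goes in short steps, Python scripts to look and compute and a tool call to move; the robot and the scene stay as the last step left them, time stands still between calls to the robot, and variables do not carry over. Pictures are saved under pics/ and viewed, at most 10 in all, crops included, and the job is handed in when it is done.

Besides the shell and the picture viewer there is one more tool, called as a command line: name --argument value ..., lists and objects as JSON in quotes. arm_command: Moves the arm, as the interface text tells. Its arguments: {"type":"object","properties":{"angular":{"type":"array","items":{"type":"array","items":{"type":"number"}}},"offset":{"type":"array","items":{"type":"array","items":{"type":"number"}}},"jaw":{"type":"array","items":{"type":"number"}},"newtons":{"type":"number"}},"required":["angular","offset","jaw"]}

```bash
ls; mkdir -p pics; python3 - <<'E'
from rig import r
import cv2,numpy as np
for n in("scene","top"):
    cv2.imwrite(f"pics/{n}0.png",r.snapshot(n)[:,:,::-1]); c=r.get_calibration(n); print(n,{k:np.round(v,4).tolist() for k,v in c.items()})
print(r.get_calibration("wrist")); print(r.read_state())
E
```

```text
pics
scene {'intrinsics': [[440.0951, 0.0, 315.9492], [0.0, 440.0951, 240.9052], [0.0, 0.0, 1.0]], 'rvec': [1.1635, -1.9381, 1.2258], 'tvec': [0.2804, 0.2264, 0.7057]}
top {'intrinsics': [[623.9054, 0.0, 319.8153], [0.0, 623.9054, 237.776], [0.0, 0.0, 1.0]], 'rvec': [2.1737, -2.2102, 0.0166], 'tvec': [0.1269, 0.387, 1.3876]}
{'intrinsics': array([[408.6123158 ,   0.        , 323.9917225 ],
       [  0.        , 408.6123158 , 236.80594152],
       [  0.        ,   0.        ,   1.        ]]), 'mount': array([[-3.11946866e-04, -9.64948503e-01, -2.62439115e-01,
         7.31736522e-02],
       [ 9.99999949e-01, -3.18792087e-04, -1.64948853e-05,
         9.29251446e-04],
       [-6.77467981e-05, -2.62439106e-01,  9.64948553e-01,
        -1.70836117e-01],
       [ 0.00000000e+00,  0.00000000e+00,  0.00000000e+00,
         1.00000000e+00]])}
{'clock': 0.1, 'qpos': array([-1.31363490e+00,  4.91521844e-01,  1.55941098e+00,  1.27846768e-06,
        1.09167953e+00, -1.05554398e-01]), 'joint_vel': array([-0.00075606, -0.00081295, -0.00100727, -0.00108633,  0.00052497,
        0.00107628]), 'tau': array([ 3.17369915e-03, -6.13623333e+01, -2.58607292e+01,  6.94214297e-02,
        4.70095896e-02, -3.94659060e-05]), 'position': array([ 0.22175108, -0.58410316,  0.21409842]), 'orientation': array([-3.08906951e+00, -5.66450244e-01,  1.19485724e-04]), 'wrist_force': array([ 0.4808642 , -0.56998472, -0.30796691]), 'moment': array([-0.06075202, -0.03591084, -0.00577324]), 'grip_force': 0.0, 'gripper_width': 0.0955392713421242}
```

View pics/scene0.png

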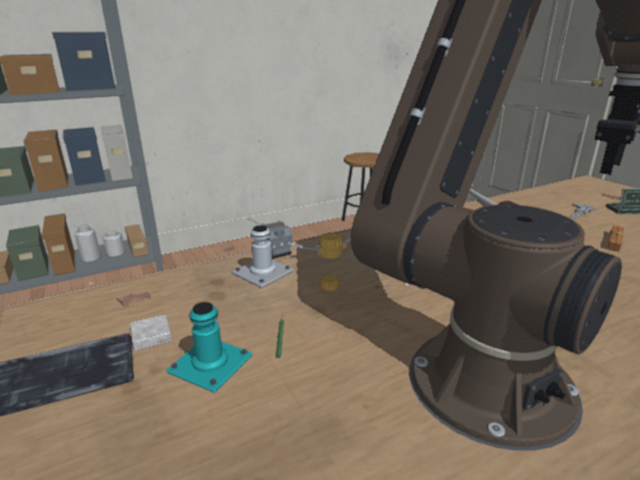

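View pics/top0.png

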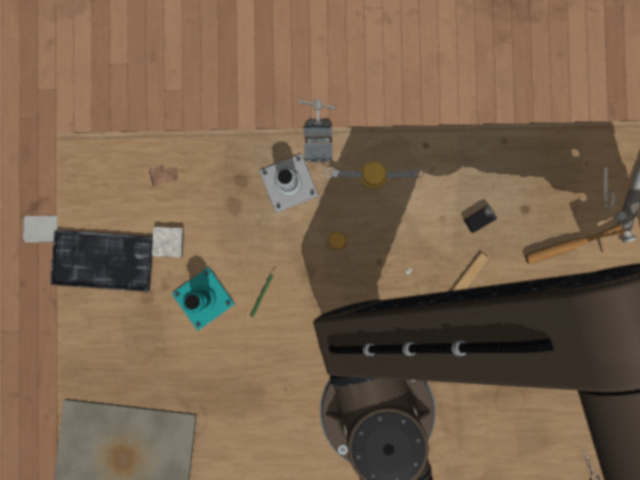

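Candidates for the outlet are the grey plate with the black top at top (286,178) / scene (262,232), and the teal one at top (194,300) / scene (204,310). The grey one fits, being steel and aluminium with a black gasket. I'll confirm it in an enlarged crop and measure. The cap is at top (374,174), with its arms reaching to (335,173) and (415,174).

```bash
cat > h.py <<'E'
import numpy as np,cv2
from rig import r
def cam(n):
    c=r.get_calibration(n)
    if 'mount' in c:
        s=r.read_state(); R=cv2.Rodrigues(np.array(s['orientation']))[0]; M=c['mount']
        Rc=R@M[:3,:3]; C=R@M[:3,3]+s['position']; return c['intrinsics'],Rc,C
    R=cv2.Rodrigues(np.array(c['rvec']))[0]; return c['intrinsics'],R.T,-R.T@c['tvec']
def px2w(C,u,v,z):
    K,R,o=C; d=R@np.linalg.solve(K,[u,v,1.]); return o+d*(z-o[2])/d[2]
def w2px(C,p):
    K,R,o=C; q=K@(R.T@(np.asarray(p)-o)); return q[:2]/q[2]
def crop(img,x0,y0,x1,y1,f,name):
    cv2.imwrite(name,cv2.resize(img[y0:y1,x0:x1,::-1],None,fx=f,fy=f,interpolation=cv2.INTER_CUBIC))
E
python3 - <<'E'
from h import *
a=cv2.imread('pics/top0.png')[:,:,::-1]; b=cv2.imread('pics/scene0.png')[:,:,::-1]
A=cv2.resize(a[90:260,250:440],None,fx=4,fy=4,interpolation=2)[:400]
A=cv2.resize(a[110:220,250:435],(740,440),interpolation=2); B=cv2.resize(b[215:300,225:375],(270,153),interpolation=2)
cv2.imwrite('pics/c1.png',A[:,:,::-1])
T=cam('top');S=cam('scene');np.set_printoptions(precision=4,suppress=True)
print('outlet top',px2w(T,286,177,.1155),px2w(S,260,229,.1155),'cap',px2w(T,374,174,.0475),px2w(S,331,238,.0475))
print('vise',px2w(T,318,140,.04), px2w(T,318,160,.04),px2w(T,305,122,0.04))
print('wax',px2w(T,337,240,.021),'coal',px2w(T,480,218,.028))
E
```

```text
outlet top [0.5125 0.1862 0.1155] [0.5056 0.1913 0.1155] cap [ 0.5246 -0.0008  0.0475] [0.5158 0.003  0.0475]
vise [0.6032 0.1202 0.04  ] [0.559  0.1209 0.04  ] [0.6437 0.1482 0.04  ]
wax [0.383  0.0821 0.021 ] coal [ 0.4258 -0.2326  0.028 ]
```

View pics/c1.png

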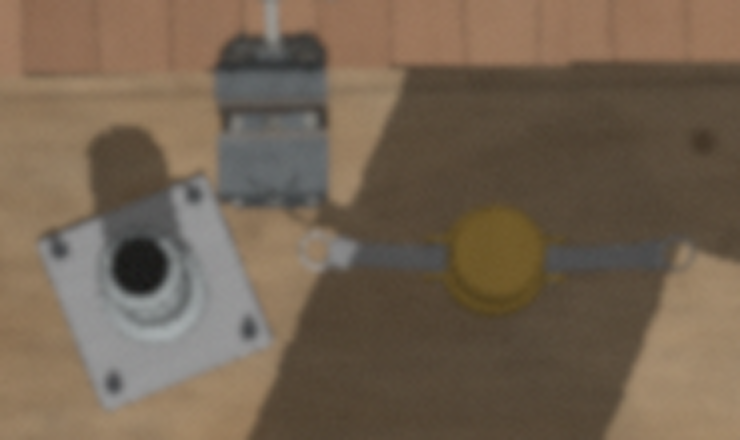

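Confirmed: the grey steel plate and aluminium adaptor with the black gasket, crop (140,265), is the outlet. The cap is at crop (496,252), with its arms nearly along world y. A vise stands at crop (270,150). I'll write a small planner and go above the cap for a wrist view.

```bash
cat >> h.py <<'E'
from scipy.linalg import logm
np.set_printoptions(precision=4,suppress=True)
def pose(p,yaw,lean=0):
    "tool down, tool x at world yaw (rad); lean = turn about tool y"
    x=np.array([np.cos(yaw),np.sin(yaw),0]);z=np.array([0,0,-1.]);R=np.c_[x,np.cross(z,x),z]
    return np.r_[np.c_[R@cv2.Rodrigues(np.array([0,lean,0.]))[0],np.array(p)],[[0,0,0,1]]]
def cur():
    s=r.read_state();return np.r_[np.c_[cv2.Rodrigues(np.array(s['orientation']))[0],s['position']],[[0,0,0,1]]]
def plan(G,n,F=None):
    X=logm(np.linalg.inv(cur() if F is None else F)@G).real/n
    print(n,'rows ang',np.round([X[2,1],X[0,2],X[1,0]],4).tolist(),'off',np.round(X[:3,3]*1e3,2).tolist())
E
python3 - <<'E'
from h import *
S=cam('scene')
for z in(.04,.06,.08,.1):print(z,w2px(S,[.575,.12,z]))
plan(pose([.52,.0,.215],np.deg2rad(91)),15)
E
```

```text
0.04 [278.5978 241.4967]
0.06 [278.2318 234.2029]
0.08 [277.8602 226.7951]
0.1 [277.4826 219.2707]
15 rows ang [-0.0001, -0.0, -0.0817] off [46.23, -5.73, -0.05]
```

arm_command --angular '[[0, 0, -0.082], [0, 0, -0.082], [0, 0, -0.082], [0, 0, -0.082], [0, 0, -0.082], [0, 0, -0.082], [0, 0, -0.082], [0, 0, -0.082]]' --offset '[[46, -5.7, 0], [46, -5.7, 0], [46, -5.7, 0], [46, -5.7, 0], [46, -5.7, 0], [46, -5.7, 0], [46, -5.7, 0], [46, -5.7, 0]]' --jaw '[1, 1, 1, 1, 1, 1, 1, 1]'

```text
clock: 0.9
position: [0.4835, -0.3283, 0.2143]
orientation: [-2.74, -1.537, 0.0]
wrist_force: [-0.2, 0.2, 0.9]
gripper_width: 0.095
grip_force: 0.0
```

arm_command --angular '[[0, 0, -0.082], [0, 0, -0.082], [0, 0, -0.082], [0, 0, -0.082], [0, 0, -0.082], [0, 0, -0.082], [0, 0, -0.082], [0, 0, 0]]' --offset '[[46, -5.7, 0], [46, -5.7, 0], [46, -5.7, 0], [46, -5.7, 0], [46, -5.7, 0], [46, -5.7, 0], [46, -5.7, 0], [0, 0, 0]]' --jaw '[1, 1, 1, 1, 1, 1, 1, 1]'

```text
clock: 1.7
position: [0.54, -0.0107, 0.2145]
orientation: [-2.188, -2.253, 0.0]
wrist_force: [-0.1, -0.6, -0.1]
gripper_width: 0.0949
grip_force: 0.0
```

```bash
python3 - <<'E'
from h import *
s=r.read_state();print(s['clock'],s['qpos'],s['position'],s['orientation'])
W=cam('wrist');cv2.imwrite('pics/w1.png',r.snapshot('wrist')[:,:,::-1])
print(w2px(W,[.52,0,.0475]))
E
```

```text
1.7 [-0.1424  0.3711  1.767   0.0007  1.0045 -0.172 ] [ 0.54   -0.0107  0.2145] [-2.188  -2.2528  0.0002]
[301.0498 201.8311]
```

View pics/w1.png

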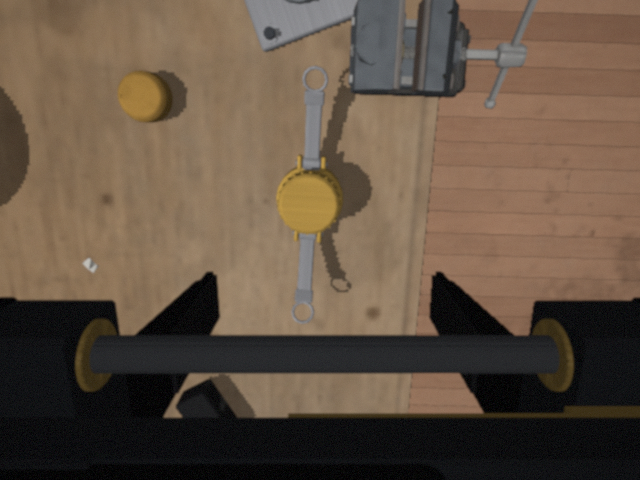

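The wrist view shows the cap top centred at (309,202), with its arm rings at (315,78) and (302,312). The vise is at (400,45) and the outlet plate corner at (268,40).

```bash
python3 - <<'E'
from h import *
W=cam('wrist')
c=px2w(W,309,202.5,.0475);print('cap',c,'dia',px2w(W,277,202,.045)-px2w(W,342,202,.045))
a,b=px2w(W,315,78,.05),px2w(W,302,312,.05);d=a-b;print(a,b,np.rad2deg(np.arctan2(d[1],d[0])))
h1=px2w(W,312,160,.02);h2=px2w(W,307,240,.02);d=h1-h2;print(h1,h2,np.rad2deg(np.arctan2(d[1],d[0])))
E
```

```text
cap [ 0.5272 -0.0026  0.0475] dia [-0.0548 -0.0014  0.    ]
[0.5303 0.0951 0.05  ] [ 0.5227 -0.1016  0.05  ] 87.76267807402952
[0.5283 0.0304 0.02  ] [ 0.525 -0.043  0.02 ] 87.4179398969824
```

```bash
python3 - <<'E'
from h import *
A=pose([.527,-.0025,.09],np.deg2rad(87.7));plan(A,4);plan(pose([.527,-.0025,.027],np.deg2rad(87.7)),4,A)
E
```

```text
4 rows ang [-0.0001, -0.0, 0.0166] off [2.55, -3.36, 31.13]
4 rows ang [0.0, 0.0, 0.0] off [0.0, 0.0, 15.75]
```

arm_command --angular '[[0, 0, 0.0166], [0, 0, 0.0166], [0, 0, 0.0166], [0, 0, 0.0166], [0, 0, 0], [0, 0, 0], [0, 0, 0], [0, 0, 0]]' --offset '[[2.55, -3.36, 31.1], [2.55, -3.36, 31.1], [2.55, -3.36, 31.1], [2.55, -3.36, 31.1], [0, 0, 20], [0, 0, 20], [0, 0, 15], [0, 0, 8]]' --jaw '[1, 1, 1, 1, 1, 1, 1, 1]' --newtons 30

```text
clock: 2.55
position: [0.527, -0.0059, 0.0258]
orientation: [-2.271, -2.169, 0.002]
wrist_force: [0.6, -0.5, 0.3]
gripper_width: 0.0953
grip_force: 0.0
```

arm_command --angular '[[0, 0, 0], [0, 0, 0], [0, 0, 0], [0, 0, 0], [0, 0, 0], [0, 0, 0], [0, 0, 0]]' --offset '[[0, 0, 0], [0, 0, 0], [0, 0, 0], [0, 0, 0], [0, 0, 0], [0, 0, 0], [0, 0, 0]]' --jaw '[1, 0.4, 0, -0.1, -0.2, -0.2, -0.2]' --newtons 30

```text
clock: 3.25
position: [0.5272, -0.0049, 0.0273]
orientation: [-2.27, -2.172, 0.0]
wrist_force: [-2.7, -0.3, 2.2]
gripper_width: 0.0523
grip_force: 1.5
```

arm_command --angular '[[0, 0, 0], [0, 0, 0], [0, 0, 0], [0, 0, 0], [0, 0, 0], [0, 0, 0]]' --offset '[[0, 0, 0], [0, 0, 0], [0, 0, 0], [0, 0, -10], [0, 0, -20], [0, 0, -30]]' --jaw '[-0.6, -0.6, -0.6, -0.6, -0.6, -0.6]' --newtons 45

```text
clock: 3.85
position: [0.5267, -0.0049, 0.0871]
orientation: [-2.269, -2.17, 0.003]
wrist_force: [0.6, 0.4, -3.6]
gripper_width: 0.0507
grip_force: 45.0
```

```bash
python3 - <<'E'
from h import *
A=cur();A[2,3]=.24;plan(pose([.44,.177,.24],np.deg2rad(54)),6,A)
E
```

```text
6 rows ang [-0.0005, 0.0001, 0.0973] off [24.19, -23.98, 0.03]
```

arm_command --angular '[[0, 0, 0], [0, 0, 0], [0, 0, 0], [0, 0, 0]]' --offset '[[0, 0, -40], [0, 0, -45], [0, 0, -45], [0, 0, -20]]' --jaw '[-0.6, -0.6, -0.6, -0.6]'

```text
clock: 4.25
position: [0.5281, -0.005, 0.2416]
orientation: [2.267, 2.169, 0.005]
wrist_force: [-0.3, -0.8, -3.4]
gripper_width: 0.0506
grip_force: 45.0
```

arm_command --angular '[[0, 0, 0.0973], [0, 0, 0.0973], [0, 0, 0.0973], [0, 0, 0.0973], [0, 0, 0.0973], [0, 0, 0.0973], [0, 0, 0], [0, 0, 0]]' --offset '[[24, -24, 0], [24, -24, 0], [24, -24, 0], [24, -24, 0], [24, -24, 0], [24, -24, 0], [0, 0, 0], [0, 0, 0]]' --jaw '[-0.6, -0.6, -0.6, -0.6, -0.6, -0.6, -0.6, -0.6]'

```text
clock: 5.05
position: [0.4311, 0.172, 0.2374]
orientation: [2.797, 1.43, 0.0]
wrist_force: [0.4, -0.0, -3.7]
gripper_width: 0.0511
grip_force: 45.0
```

```bash
python3 - <<'E'
from h import *
s=r.read_state();print(s['clock'],s['qpos'],s['position'],s['orientation'],s['gripper_width'])
W=cam('wrist');cv2.imwrite('pics/w2.png',r.snapshot('wrist')[:,:,::-1])
print(w2px(W,[.509,.188,.1155]),(cur()@[0,0,-.036,1])[:3], w2px(W,(cur()@[0.002,0,-.0205,1])[:3]))
E
```

```text
5.05 [ 0.2373  0.2351  1.9057 -0.0003  1.0007  0.8628] [0.4311 0.172  0.2374] [2.7968 1.4303 0.0001] 0.05112172216186655
[400.0401 146.6175] [0.4314 0.1714 0.2734] [324.2983 309.428 ]
```

View pics/w2.png

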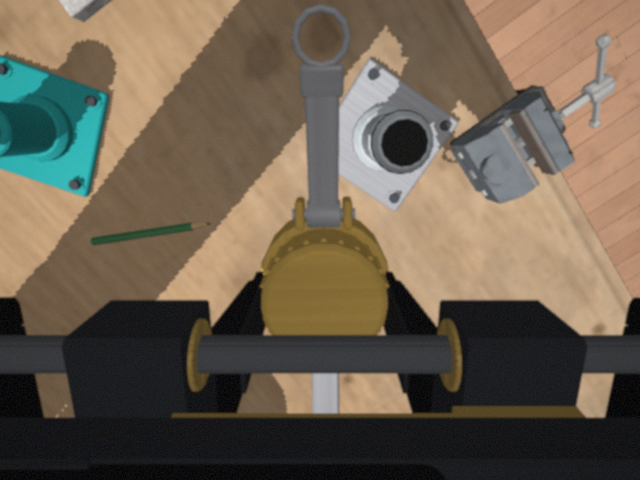

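The gasket is at about (406,142). The held cap's top edges, at columns 261 and 387, centre on 324, which matches the predicted centreline. I'll look at an enlarged crop for finer values.

```bash
python3 - <<'E'
from h import *
im=cv2.imread('pics/w2.png')[:,:,::-1]
g=im[100:190,350:460].max(2)
_,l,st,ce=cv2.connectedComponentsWithStats((g<45).astype(np.uint8))
for i in range(1,len(st)):
    if st[i,4]>150:print(st[i],ce[i]+[350,100])
crop(im,245,95,445,245,4,'pics/c2.png')
im2=cv2.resize(im[225:345,250:400,::-1],None,fx=4,fy=4,interpolation=2);cv2.imwrite('pics/c3.png',im2)
E
```

```text
[  32   20   45   46 1564] [404.2366 142.2353]
```

View pics/c3.png

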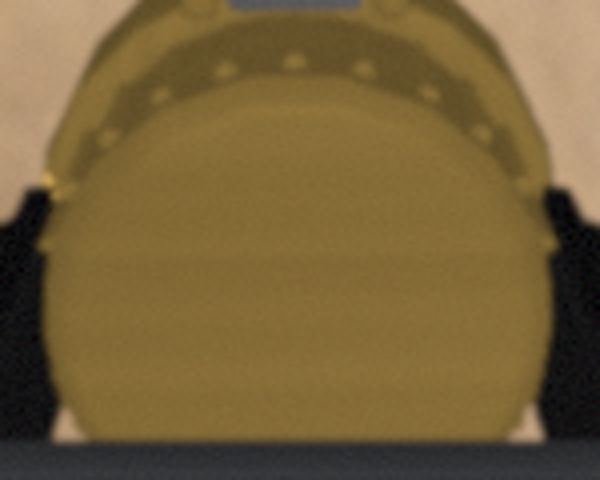

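```bash
python3 - <<'E'
from h import *
W=cam('wrist');T=cur();t=np.linspace(0,2*np.pi,400)
for zt in(-.0205,-.0195):
  for a in(.001,.002,.003,.004):
    q=np.array([w2px(W,(T@[a+.0255*np.cos(u),.0255*np.sin(u),zt,1])[:3]) for u in t])
    print(zt,a,'front',q[:,1].min(),'width',np.ptp(q[:,0]),'cx',q[:,0].min()/2+q[:,0].max()/2,'widest row',q[q[:,0].argmin(),1])
g=px2w(W,404.2,142.3,.1155);print('gasket',g,'tool',(np.linalg.inv(T)@[*g,1])[:3])
E
```

```text
-0.0205 0.001 front 250.2632272139538 width 127.2541330715373 cx 322.882083183316 widest row 308.5477717535495
-0.0205 0.002 front 247.77340969452345 width 127.45859530998251 cx 322.879522223286 widest row 306.2492369614048
-0.0205 0.003 front 245.27525091283752 width 127.66371563446091 cx 322.87695302627264 widest row 303.9433041882254
-0.0205 0.004 front 242.76870888184456 width 127.86949722728662 cx 322.8743755524722 widest row 301.6299376601296
-0.0195 0.001 front 249.50311894683063 width 126.50799628233165 cx 322.88866145292167 widest row 307.47551108900984
-0.0195 0.002 front 247.02725299268135 width 126.7100659749168 cx 322.8861260192688 widest row 305.18876204972355
-0.0195 0.003 front 244.54314328709847 width 126.91278222719671 cx 322.88358247865926 widest row 302.89469625455007
-0.0195 0.004 front 242.0507485882891 width 127.11614814732661 cx 322.88103079214847 widest row 300.59327853082783
gasket [0.5132 0.1881 0.1155] tool [0.0615 0.0565 0.1219]
```

arm_command --angular '[[0, 0, 0], [0, 0, 0], [0, 0, 0], [0, 0, 0], [0, 0, 0]]' --offset '[[14.6, 13.9, 0], [14.6, 13.9, 0], [14.6, 13.9, 0], [14.6, 13.9, 0], [0, 0, 0]]' --jaw '[-0.6, -0.6, -0.6, -0.6, -0.6]'

```text
clock: 5.6
position: [0.5129, 0.1851, 0.2368]
orientation: [2.799, 1.425, 0.001]
wrist_force: [-0.8, -0.4, -4.6]
gripper_width: 0.0513
grip_force: 45.0
```

arm_command --angular '[[0, 0, 0], [0, 0, 0], [0, 0, 0], [0, 0, 0], [0, 0, 0]]' --offset '[[0, 0, 30], [0, 0, 30], [0, 0, 20], [0, 0, 9], [0, 0, 0]]' --jaw '[-0.6, -0.6, -0.6, -0.6, -0.6]'

```text
clock: 6.1
position: [0.5103, 0.1854, 0.1475]
orientation: [-2.799, -1.426, 0.003]
wrist_force: [-0.0, -0.4, -2.9]
gripper_width: 0.0511
grip_force: 45.0
```

```bash
python3 - <<'E'
from h import *
T=cur();s=r.read_state();print(T,s['wrist_force'],s['moment'],s['qpos'])
im=r.snapshot('scene');S=cam('scene')
a=w2px(S,[.513,.188,.14]).astype(int);print(a,w2px(S,[.513,.188,.118]))
crop(im,a[0]-50,a[1]-50,a[0]+50,a[1]+60,5,'pics/s2.png')
E
```

```text
[[ 0.588   0.8088 -0.0019  0.5103]
 [ 0.8088 -0.588  -0.0006  0.1854]
 [-0.0016 -0.0012 -1.      0.1475]
 [ 0.      0.      0.      1.    ]] [-0.0409 -0.426  -2.9318] [ 0.006  -0.004  -0.0028] [ 0.2269  0.4576  1.8343 -0.0002  0.8517  0.8557]
[259 217] [260.1126 226.5445]
```

View pics/s2.png

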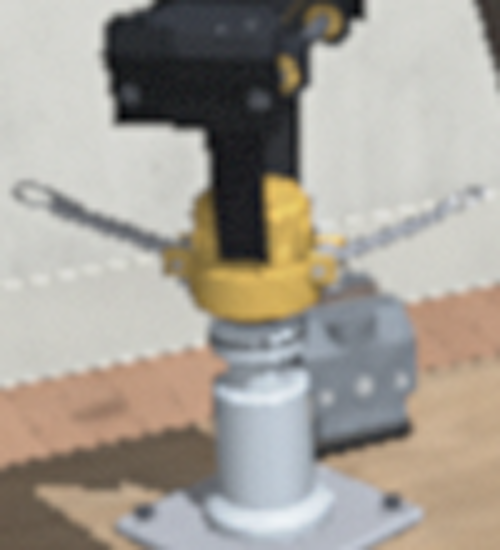

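In the scene crop the cap's collar (190–328) is centred over the adaptor (212–305), upright, with both arms raised. I'll lower it by feel.

arm_command --angular '[[0, 0, 0], [0, 0, 0], [0, 0, 0]]' --offset '[[0.7, 0, 3], [0, 0, 3], [0, 0, 0]]' --jaw '[-0.6, -0.6, -0.6]'

```text
clock: 6.45
position: [0.5112, 0.1867, 0.1424]
orientation: [2.799, 1.427, 0.001]
wrist_force: [-0.3, 0.7, -4.5]
gripper_width: 0.0509
grip_force: 45.0
```

arm_command --angular '[[0, 0, 0], [0, 0, 0], [0, 0, 0]]' --offset '[[0, 0, 2], [0, 0, 1], [0, 0, 0]]' --jaw '[-0.6, -0.6, -0.6]'

```text
clock: 6.75
position: [0.5111, 0.1867, 0.1391]
orientation: [2.799, 1.427, -0.0]
wrist_force: [-0.8, -0.1, -3.0]
gripper_width: 0.0514
grip_force: 45.0
```

arm_command --angular '[[0, 0, 0], [0, 0, 0], [0, 0, 0], [0, 0, 0]]' --offset '[[0, 0, 1.5], [0, 0, 1.5], [0, 0, 1], [0, 0, 0]]' --jaw '[-0.6, -0.6, -0.6, -0.6]'

```text
clock: 7.15
position: [0.5111, 0.1867, 0.1351]
orientation: [2.799, 1.426, -0.0]
wrist_force: [-0.1, 0.4, -3.7]
gripper_width: 0.0511
grip_force: 45.0
```

arm_command --angular '[[0, 0, 0], [0, 0, 0], [0, 0, 0], [0, 0, 0]]' --offset '[[0, 0, 1.5], [0, 0, 1.5], [0, 0, 1], [0, 0, 0]]' --jaw '[-0.6, -0.6, -0.6, -0.6]'

```text
clock: 7.55
position: [0.5114, 0.1869, 0.1315]
orientation: [2.799, 1.427, 0.001]
wrist_force: [-1.0, 1.8, 1.4]
gripper_width: 0.0511
grip_force: 45.0
```

arm_command --angular '[[0, 0, 0], [0, 0, 0], [0, 0, 0], [0, 0, 0]]' --offset '[[0.2, -0.4, 0], [0, 0, 1], [0, 0, 1], [0, 0, 0]]' --jaw '[-0.6, -0.6, -0.6, -0.6]'

```text
clock: 7.95
position: [0.5111, 0.187, 0.129]
orientation: [2.799, 1.426, 0.0]
wrist_force: [2.3, -1.1, -1.4]
gripper_width: 0.051
grip_force: 45.0
```

arm_command --angular '[[0, 0, 0], [0, 0, 0], [0, 0, 0], [0, 0, 0], [0, 0, 0]]' --offset '[[0.1, 0.2, 0], [0, 0, 1.5], [0, 0, 1.5], [0, 0, 1], [0, 0, 0]]' --jaw '[-0.6, -0.6, -0.6, -0.6, -0.6]'

```text
clock: 8.45
position: [0.5112, 0.187, 0.125]
orientation: [2.799, 1.426, -0.0]
wrist_force: [1.7, -1.7, -1.9]
gripper_width: 0.0512
grip_force: 45.0
```

arm_command --angular '[[0, 0, 0], [0, 0, 0], [0, 0, 0], [0, 0, 0], [0, 0, 0]]' --offset '[[0, 0, 1.5], [0, 0, 1.5], [0, 0, 1.5], [0, 0, 1.5], [0, 0, 0]]' --jaw '[-0.6, -0.6, -0.6, -0.6, -0.6]'

```text
clock: 8.95
position: [0.5111, 0.187, 0.1189]
orientation: [2.799, 1.426, -0.0]
wrist_force: [2.1, -1.6, -2.6]
gripper_width: 0.0506
grip_force: 45.0
```

arm_command --angular '[[0, 0, 0], [0, 0, 0], [0, 0, 0], [0, 0, 0], [0, 0, 0], [0, 0, 0], [0, 0, 0]]' --offset '[[0, 0.2, 2], [0, 0, 2], [0, 0, 2], [0, 0, 2], [0, 0, 1.5], [0, 0, 1.5], [0, 0, 0]]' --jaw '[-0.6, -0.6, -0.6, -0.6, -0.6, -0.6, -0.6]'

```text
clock: 9.65
position: [0.5112, 0.1869, 0.1079]
orientation: [-2.799, -1.426, 0.001]
wrist_force: [-0.1, -1.1, -1.5]
gripper_width: 0.0513
grip_force: 45.0
```

arm_command --angular '[[0, 0, 0], [0, 0, 0], [0, 0, 0], [0, 0, 0]]' --offset '[[0, 0, 1], [0, 0, 1], [0, 0, 0], [0, 0, 0]]' --jaw '[-0.6, -0.6, -0.6, -0.6]'

```text
clock: 10.05
position: [0.5112, 0.1869, 0.106]
orientation: [-2.799, -1.426, 0.001]
wrist_force: [0.1, -2.1, -1.1]
gripper_width: 0.0507
grip_force: 45.0
```

arm_command --angular '[[0, 0, 0], [0, 0, 0], [0, 0, 0], [0, 0, 0]]' --offset '[[0, 0, 0.8], [0, 0, 0.7], [0, 0, 0], [0, 0, 0]]' --jaw '[-0.6, -0.6, -0.6, -0.6]'

```text
clock: 10.45
position: [0.5113, 0.1869, 0.1046]
orientation: [2.799, 1.426, -0.0]
wrist_force: [0.1, -1.2, 1.0]
gripper_width: 0.0511
grip_force: 45.0
```

arm_command --angular '[[0, 0, 0], [0, 0, 0], [0, 0, 0], [0, 0, 0]]' --offset '[[0, 0, 0.8], [0, 0, 0.7], [0, 0, 0], [0, 0, 0]]' --jaw '[-0.6, -0.6, -0.6, -0.6]'

```text
clock: 10.85
position: [0.5113, 0.1869, 0.1035]
orientation: [2.799, 1.426, 0.0]
wrist_force: [-1.1, -1.0, 6.4]
gripper_width: 0.051
grip_force: 45.0
```

arm_command --angular '[[0, 0, 0], [0, 0, 0], [0, 0, 0], [0, 0, 0]]' --offset '[[0, 0, 0.7], [0, 0, 0], [0, 0, 0], [0, 0, 0]]' --jaw '[-0.6, -0.6, -0.6, -0.6]'

```text
clock: 11.25
position: [0.5113, 0.1869, 0.1029]
orientation: [2.799, 1.426, 0.0]
wrist_force: [-2.3, -1.9, 6.3]
gripper_width: 0.0511
grip_force: 45.0
```

arm_command --angular '[[0, 0, 0], [0, 0, 0], [0, 0, 0], [0, 0, 0], [0, 0, 0], [0, 0, 0], [0, 0, 0], [0, 0, 0]]' --offset '[[0, 0, 0], [0, 0, 0], [0, 0, 0], [0, 0, 0], [0, 0, -10], [0, 0, -20], [0, 0, -30], [0, 0, -30]]' --jaw '[0, 0.4, 0.7, 0.7, 0.7, 0.7, 0.7, 0.7]'

```text
clock: 12.05
position: [0.5112, 0.187, 0.194]
orientation: [-2.799, -1.426, 0.001]
wrist_force: [1.0, -0.4, 0.3]
gripper_width: 0.081
grip_force: 0.0
```

```bash
python3 - <<'E'
from h import *
print(r.read_state()['wrist_force'],cur()[:3,3])
W=cam('wrist');im=r.snapshot('wrist');b=r.snapshot('scene')
cv2.imwrite('pics/w3.png',im[:,:,::-1])
crop(b,200,180,320,290,5,'pics/s3.png')
E
```

```text
[ 0.9833 -0.4347  0.3184] [0.5112 0.187  0.194 ]
```

View pics/s3.png

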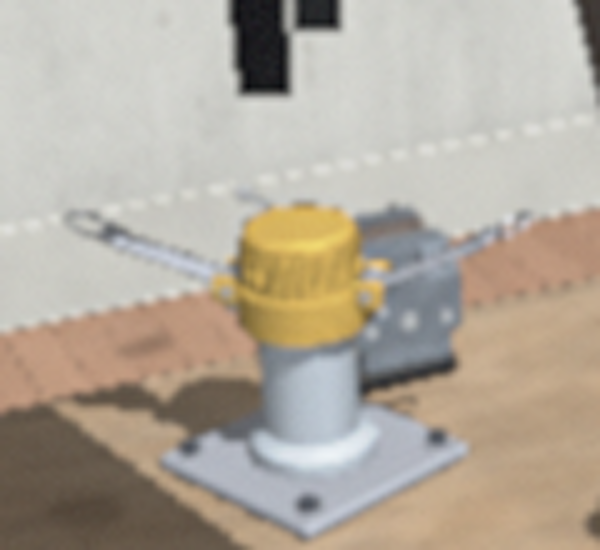

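View pics/w3.png

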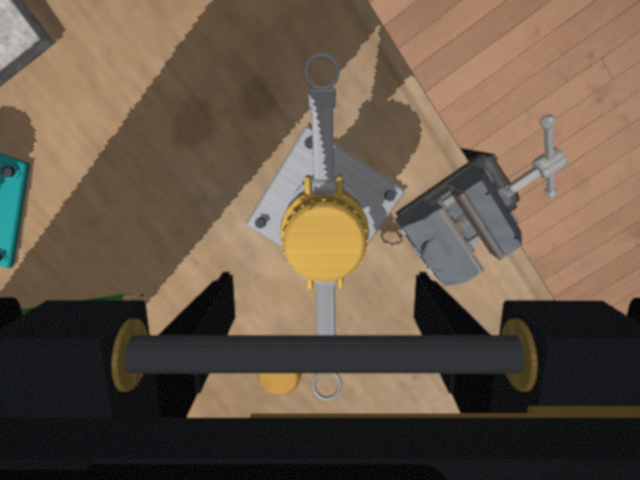

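The cap sits upright on the outlet with its top at (324,237). The arms are still raised, with rings at (321,71) and (326,384), and both work sides are clear of the vise at (465,215). Next I'll plan the far-arm sweep.

```bash
cat >> h.py <<'E'
def sweep(C,yaw,side,th,Lmax,s=48,zp=.0935,far=0.):
    "TCP poses pushing arm on tool-x side (+1/-1); C cap axis xy; th arm angles"
    out=[]
    for t in th:
        p=np.deg2rad(30)-t;u=np.array([np.cos(p),np.sin(p)]);n=np.array([-u[1],u[0]])
        L=np.clip(-p,0,Lmax);e=np.array([np.cos(L),-np.sin(L)])
        c=np.array([.032,zp])+(s*1e-3 if p<0 else .068)*u+.002*n
        q=c+(.01*e if p<0 else -.01*e)
        d=side*np.array([np.cos(yaw),np.sin(yaw)])
        out.append(pose([*(np.array(C)+q[0]*d),q[1]],yaw,-side*L))
    return out
E
python3 - <<'E'
from h import *
W=cam('wrist');T=cur();c=px2w(W,324.5,238,.123);print('cap',c,'tool',(np.linalg.inv(T)@[*c,1])[:3])
a,b=px2w(W,321,71,.12),px2w(W,326,384,.12);d=a-b;yaw=np.arctan2(d[1],d[0]);print('yaw',np.rad2deg(yaw),np.linalg.norm(a-c),np.linalg.norm(b-c))
print('tool yaw',np.rad2deg(np.arctan2(T[1,0],T[0,0])))
th=np.r_[0,np.arange(.3,1.95,.1)]
P=sweep(c[:2],yaw,1,th,np.deg2rad(40))
H=P[0].copy();H[2,3]=.165;plan(H,3)
F=H
for t,G in zip(th,P):print('%.2f'%t,G[:3,3],end=' ');plan(G,1,F);F=G
E
```

```text
cap [0.5171 0.1915 0.123 ] tool [0.0055 0.0008 0.0737]
yaw 54.86275513622341 0.09724752860997518 0.10589187593569481
tool yaw 54.00990974435176
3 rows ang [0.0014, -0.0016, -0.005] off [28.55, 0.15, 10.63]
0.00 [0.5631 0.2568 0.1292] 1 rows ang [0.0, 0.0, 0.0] off [0.0, 0.0, 35.77]
0.30 [0.5677 0.2633 0.1105] 1 rows ang [0.0, 0.0, 0.0] off [7.97, -0.0, 18.7]
0.40 [0.5684 0.2645 0.1039] 1 rows ang [0.0, 0.0, 0.0] off [1.37, 0.0, 6.66]
0.50 [0.5689 0.265  0.0971] 1 rows ang [0.0, 0.0, 0.0] off [0.7, -0.0, 6.76]
0.60 [0.5689 0.2651 0.0911] 1 rows ang [-0.0, -0.0764, 0.0] off [0.28, 0.0, 6.03]
0.70 [0.5686 0.2646 0.0853] 1 rows ang [-0.0, -0.1, 0.0] off [0.2, -0.0, 5.8]
0.80 [0.5679 0.2637 0.0796] 1 rows ang [-0.0, -0.1, -0.0] off [0.2, 0.0, 5.8]
0.90 [0.567  0.2624 0.074 ] 1 rows ang [0.0, -0.1, -0.0] off [0.2, 0.0, 5.8]
1.00 [0.5657 0.2606 0.0687] 1 rows ang [-0.0, -0.1, 0.0] off [0.2, 0.0, 5.8]
1.10 [0.5641 0.2583 0.0636] 1 rows ang [-0.0, -0.1, -0.0] off [0.2, -0.0, 5.8]
1.20 [0.5623 0.2557 0.0588] 1 rows ang [-0.0, -0.1, 0.0] off [0.2, 0.0, 5.8]
1.30 [0.5604 0.2531 0.0549] 1 rows ang [0.0, -0.0217, 0.0] off [0.01, -0.0, 5.02]
1.40 [0.5585 0.2503 0.0515] 1 rows ang [-0.0, -0.0, 0.0] off [-0.42, 0.0, 4.78]
1.50 [0.5563 0.2473 0.0484] 1 rows ang [-0.0, -0.0, 0.0] off [-0.89, 0.0, 4.72]
1.60 [0.554  0.244  0.0458] 1 rows ang [-0.0, -0.0, 0.0] off [-1.36, -0.0, 4.61]
1.70 [0.5516 0.2405 0.0435] 1 rows ang [-0.0, -0.0, 0.0] off [-1.81, 0.0, 4.45]
1.80 [0.549  0.2369 0.0417] 1 rows ang [-0.0, -0.0, 0.0] off [-2.25, -0.0, 4.24]
1.90 [0.5464 0.2331 0.0404] 1 rows ang [-0.0, -0.0, 0.0] off [-2.66, 0.0, 4.0]
```

arm_command --angular '[[0, 0, -0.005], [0, 0, -0.005], [0, 0, -0.005], [0, 0, 0], [0, 0, 0]]' --offset '[[27.7, 0.2, 8], [27.7, 0.2, 8], [27.7, 0.2, 8], [0, 0, 0], [0, 0, 0]]' --jaw '[0, -0.5, -1, -1, -1]' --newtons 20

```text
clock: 12.65
position: [0.5598, 0.2541, 0.1679]
orientation: [-2.788, -1.448, 0.002]
wrist_force: [-0.5, -0.5, -0.3]
gripper_width: 0.0462
grip_force: 0.0
```

arm_command --angular '[[0, 0, 0], [0, 0, 0], [0, 0, 0], [0, 0, 0], [0, 0, 0], [0, 0, 0]]' --offset '[[0, 0, 18], [0, 0, 18], [0, 0, 6], [0, 0, 3], [0, 0, 3], [0, 0, 0]]' --jaw '[-1, -1, -1, -1, -1, -1]'

```text
clock: 13.25
position: [0.5604, 0.254, 0.1209]
orientation: [2.788, 1.447, 0.001]
wrist_force: [-0.0, 0.5, -1.0]
gripper_width: 0.0014
grip_force: 0.0
```

arm_command --angular '[[0, 0, 0], [0, 0, 0], [0, 0, 0], [0, 0, 0], [0, 0, 0]]' --offset '[[3, 0, 4], [3, 0, 4], [2.5, 0, 4], [1.5, 0, 3], [0, 0, 0]]' --jaw '[-1, -1, -1, -1, -1]'

```text
clock: 13.75
position: [0.5662, 0.2624, 0.1051]
orientation: [2.788, 1.448, -0.0]
wrist_force: [-1.1, -1.7, 2.5]
gripper_width: 0.0006
grip_force: 1.5
```

arm_command --angular '[[0, 0, 0], [0, 0, 0], [0, 0, 0], [0, 0, 0]]' --offset '[[0.5, 0, 4], [0.3, 0, 3], [0.3, 0, 3], [0, 0, 0]]' --jaw '[-1, -1, -1, -1]'

```text
clock: 14.15
position: [0.5669, 0.2633, 0.0954]
orientation: [2.788, 1.447, 0.0]
wrist_force: [-0.6, -1.8, 3.4]
gripper_width: 0.0001
grip_force: 1.7
```

arm_command --angular '[[0, -0.076, 0], [0, -0.1, 0], [0, -0.1, 0], [0, -0.1, 0], [0, 0, 0]]' --offset '[[0.3, 0, 6], [0.2, 0, 5.8], [0.2, 0, 5.8], [0.2, 0, 5.8], [0, 0, 0]]' --jaw '[-1, -1, -1, -1, -1]'

```text
clock: 14.65
position: [0.5657, 0.2623, 0.071]
orientation: [2.596, 1.35, -0.498]
wrist_force: [0.0, -0.7, 4.3]
gripper_width: 0.0004
grip_force: 2.1
```

arm_command --angular '[[0, -0.1, 0], [0, -0.1, 0], [0, -0.1, 0], [0, -0.02, 0], [0, 0, 0]]' --offset '[[0.2, 0, 5.8], [0.2, 0, 5.8], [0.2, 0, 5.8], [0, 0, 5], [0, 0, 0]]' --jaw '[-1, -1, -1, -1, -1]'

```text
clock: 15.15
position: [0.5593, 0.2529, 0.0516]
orientation: [2.389, 1.241, -0.865]
wrist_force: [1.0, -0.1, 0.8]
gripper_width: 0.0005
grip_force: 0.5
```

arm_command --angular '[[0, 0, 0], [0, 0, 0], [0, 0, 0], [0, 0, 0], [0, 0, 0]]' --offset '[[-0.8, 0, 5], [-1.2, 0, 4.8], [-1.5, 0, 4.7], [-1.8, 0, 4.5], [0, 0, 0]]' --jaw '[-1, -1, -1, -1, -1]'

```text
clock: 15.65
position: [0.5506, 0.2401, 0.0414]
orientation: [2.392, 1.242, -0.859]
wrist_force: [3.4, 4.2, -1.5]
gripper_width: 0.0002
grip_force: 2.4
```

arm_command --angular '[[0, 0, 0], [0, 0, 0], [0, 0, 0]]' --offset '[[-2.5, 0, 3], [-2.5, 0, 2.5], [0, 0, 0]]' --jaw '[-1, -1, -1]'

```text
clock: 15.95
position: [0.5465, 0.2343, 0.0404]
orientation: [2.393, 1.242, -0.858]
wrist_force: [3.4, 5.7, -3.2]
gripper_width: 0.0011
grip_force: 3.0
```

arm_command --angular '[[0, 0, 0], [0, 0, 0], [0, 0, 0]]' --offset '[[-1.2, 0, 1], [-1.2, 0, 1], [0, 0, 0]]' --jaw '[-1, -1, -1]'

```text
clock: 16.25
position: [0.5448, 0.2319, 0.0403]
orientation: [2.393, 1.242, -0.858]
wrist_force: [4.6, 6.2, -3.9]
gripper_width: 0.0001
grip_force: 3.6
```

arm_command --angular '[[0, 0, 0], [0, 0, 0], [0, 0, 0]]' --offset '[[-0.8, 0, 0.7], [-0.8, 0, 0.7], [0, 0, 0]]' --jaw '[-1, -1, -1]'

```text
clock: 16.55
position: [0.5438, 0.2305, 0.0401]
orientation: [2.393, 1.242, -0.856]
wrist_force: [5.8, 8.1, -5.1]
gripper_width: 0.0008
grip_force: 4.4
```

arm_command --angular '[[0, 0, 0], [0, 0, 0], [0, 0, 0]]' --offset '[[-0.8, 0, 0.7], [-0.4, 0, 0.3], [0, 0, 0]]' --jaw '[-1, -1, -1]'

```text
clock: 16.85
position: [0.5431, 0.2295, 0.0399]
orientation: [2.394, 1.243, -0.855]
wrist_force: [6.1, 8.9, -5.5]
gripper_width: 0.0001
grip_force: 5.3
```

arm_command --angular '[[0, 0, 0], [0, 0, 0], [0, 0, 0]]' --offset '[[-0.4, 0, 0.3], [-0.4, 0, 0.3], [0, 0, 0]]' --jaw '[-1, -1, -1]'

```text
clock: 17.15
position: [0.5427, 0.2289, 0.0398]
orientation: [2.394, 1.243, -0.854]
wrist_force: [8.1, 10.5, -7.8]
gripper_width: -0.0001
grip_force: 6.0
```

arm_command --angular '[[0, 0, 0], [0, 0, 0], [0, 0, 0]]' --offset '[[-0.5, 0, 0.4], [-0.5, 0, 0.4], [0, 0, 0]]' --jaw '[-1, -1, -1]'

```text
clock: 17.45
position: [0.5422, 0.2281, 0.0397]
orientation: [2.395, 1.243, -0.853]
wrist_force: [9.3, 12.3, -8.3]
gripper_width: 0.0005
grip_force: 6.7
```

arm_command --angular '[[0, 0, 0], [0, 0, 0], [0, 0, 0]]' --offset '[[-0.5, 0, 0.4], [-0.5, 0, 0.4], [0, 0, 0]]' --jaw '[-1, -1, -1]'

```text
clock: 17.75
position: [0.5418, 0.2276, 0.0396]
orientation: [2.396, 1.244, -0.851]
wrist_force: [10.9, 14.7, -10.1]
gripper_width: 0.0004
grip_force: 8.4
```

arm_command --angular '[[0, 0, 0], [0, 0, 0], [0, 0, 0]]' --offset '[[-0.5, 0, 0.4], [-0.5, 0, 0.4], [0, 0, 0]]' --jaw '[-1, -1, -1]'

```text
clock: 18.05
position: [0.5416, 0.2272, 0.0395]
orientation: [2.397, 1.245, -0.848]
wrist_force: [13.1, 18.7, -10.2]
gripper_width: 0.0003
grip_force: 10.6
```

arm_command --angular '[[0, 0, 0], [0, 0, 0], [0, 0, 0]]' --offset '[[-0.5, 0, 0.4], [-0.5, 0, 0.4], [0, 0, 0]]' --jaw '[-1, -1, -1]'

```text
clock: 18.35
position: [0.5414, 0.2268, 0.0395]
orientation: [2.398, 1.245, -0.845]
wrist_force: [15.2, 22.2, -11.9]
gripper_width: 0.0003
grip_force: 12.6
```

arm_command --angular '[[0, 0, 0], [0, 0, 0], [0, 0.1, 0], [0, 0.1, 0], [0, 0.1, 0], [0, 0.1, 0], [0, 0.1, 0], [0, 0.1, 0]]' --offset '[[4, 0, -4], [8, 0, -10], [0, 0, -35], [0, 0, -35], [0, 0, -35], [0, 0, -10], [0, 0, 0], [0, 0, 0]]' --jaw '[-1, -1, -1, -1, -1, -1, -1, -1]'

```text
clock: 19.15
position: [0.5851, 0.2891, 0.141]
orientation: [2.75, 1.426, -0.119]
wrist_force: [0.1, 0.5, -1.1]
gripper_width: 0.0006
grip_force: 0.0
```

```bash
python3 - <<'E'
from h import *
print(cur(),r.read_state()['wrist_force'],r.read_state()['qpos'])
C=[.515,.190];yaw=np.deg2rad(54.9)
th=np.r_[0,np.arange(.3,1.95,.1)]
P=sweep(C,yaw,-1,th,np.deg2rad(35),zp=.0925)
H=P[0].copy();H[2,3]=.165;U=H.copy();U[2,3]=cur()[2,3];plan(U,6);
for t,G in zip(th,P):print('%.2f'%t,G[:3,3],end=' ');plan(G,1,H);H=G
E
```

```text
[[ 0.574   0.8174 -0.0489  0.5851]
 [ 0.8142 -0.5761 -0.0726  0.2891]
 [-0.0876  0.0018 -0.9962  0.141 ]
 [ 0.      0.      0.      1.    ]] [ 0.0752  0.4639 -1.0676] [ 0.3784  0.6333  1.507  -0.0562  1.0744  1.021 ]
6 rows ang [0.0003, 0.0146, -0.0002] off [-33.52, -0.04, 1.47]
0.00 [0.4691 0.1246 0.1282] 1 rows ang [0.0, 0.0, 0.0] off [0.0, 0.0, 36.77]
0.30 [0.4645 0.1181 0.1095] 1 rows ang [0.0, 0.0, 0.0] off [-7.97, 0.0, 18.7]
0.40 [0.4637 0.117  0.1029] 1 rows ang [0.0, 0.0, 0.0] off [-1.37, 0.0, 6.66]
0.50 [0.4633 0.1164 0.0961] 1 rows ang [0.0, 0.0, 0.0] off [-0.7, -0.0, 6.76]
0.60 [0.4633 0.1164 0.0901] 1 rows ang [-0.0, 0.0764, 0.0] off [-0.28, -0.0, 6.03]
0.70 [0.4636 0.1168 0.0843] 1 rows ang [-0.0, 0.1, 0.0] off [-0.2, 0.0, 5.8]
0.80 [0.4642 0.1177 0.0786] 1 rows ang [0.0, 0.1, 0.0] off [-0.2, -0.0, 5.8]
0.90 [0.4652 0.1191 0.073 ] 1 rows ang [0.0, 0.1, 0.0] off [-0.2, 0.0, 5.8]
1.00 [0.4664 0.1209 0.0677] 1 rows ang [0.0, 0.1, 0.0] off [-0.2, -0.0, 5.8]
1.10 [0.468  0.1231 0.0626] 1 rows ang [-0.0, 0.1, -0.0] off [-0.2, 0.0, 5.8]
1.20 [0.4696 0.1255 0.0583] 1 rows ang [-0.0, 0.0345, 0.0] off [-0.04, -0.0, 5.15]
1.30 [0.4714 0.128  0.0546] 1 rows ang [0.0, 0.0, 0.0] off [0.35, -0.0, 4.79]
1.40 [0.4733 0.1307 0.0512] 1 rows ang [0.0, 0.0, 0.0] off [0.83, -0.0, 4.73]
1.50 [0.4755 0.1338 0.0481] 1 rows ang [0.0, 0.0, 0.0] off [1.3, -0.0, 4.62]
1.60 [0.4778 0.137  0.0455] 1 rows ang [0.0, 0.0, 0.0] off [1.75, -0.0, 4.47]
1.70 [0.4802 0.1405 0.0432] 1 rows ang [0.0, 0.0, 0.0] off [2.19, -0.0, 4.27]
1.80 [0.4828 0.1442 0.0414] 1 rows ang [0.0, 0.0, 0.0] off [2.61, -0.0, 4.03]
1.90 [0.4854 0.1479 0.0401] 1 rows ang [0.0, 0.0, 0.0] off [3.0, -0.0, 3.75]
```

arm_command --angular '[[0, 0.088, 0], [0, 0, 0], [0, 0, 0], [0, 0, 0], [0, 0, 0], [0, 0, 0], [0, 0, 0]]' --offset '[[0, 0, -40], [-35, 0, 0], [-42, 0, 0], [-42, 0, 0], [-42, 0, 0], [-40, 0, 0], [0, 0, 0]]' --jaw '[-1, -1, -1, -1, -1, -1, -1]'

```text
clock: 19.85
position: [0.4687, 0.1251, 0.1816]
orientation: [2.787, 1.441, -0.009]
wrist_force: [0.1, -0.6, 1.4]
gripper_width: 0.0002
grip_force: 0.0
```

```bash
python3 - <<'E'
from h import *
G=pose([.4691,.1246,.128],np.deg2rad(54.9));print(cur());plan(G,4)
E
```

```text
[[ 0.578   0.816  -0.0032  0.4687]
 [ 0.816  -0.5781 -0.0058  0.1251]
 [-0.0066  0.0007 -1.      0.1816]
 [ 0.      0.      0.      1.    ]]
4 rows ang [0.0002, 0.0016, -0.0009] off [-0.01, 0.16, 13.41]
```

arm_command --angular '[[0, 0.006, 0], [0, 0, 0], [0, 0, 0], [0, 0, 0], [0, 0, 0], [0, 0, 0]]' --offset '[[0, 0.5, 25], [0, 0, 18], [0, 0, 6], [0, 0, 3], [0, 0, 3], [0, 0, 0]]' --jaw '[-1, -1, -1, -1, -1, -1]'

```text
clock: 20.45
position: [0.4719, 0.1274, 0.1263]
orientation: [2.787, 1.447, -0.001]
wrist_force: [0.1, 0.7, -0.3]
gripper_width: 0.0004
grip_force: 0.0
```

arm_command --angular '[[0, 0, 0], [0, 0, 0], [0, 0, 0], [0, 0, 0], [0, 0, 0]]' --offset '[[-3, 0, 5], [-3, 0, 5], [-2, 0, 5], [-1.5, 0, 3], [0, 0, 0]]' --jaw '[-1, -1, -1, -1, -1]'

```text
clock: 20.95
position: [0.466, 0.1192, 0.1076]
orientation: [2.788, 1.447, -0.004]
wrist_force: [1.4, 1.2, 3.2]
gripper_width: 0.0005
grip_force: 1.4
```

arm_command --angular '[[0, 0, 0], [0, 0, 0], [0, 0, 0], [0, 0.076, 0], [0, 0.1, 0], [0, 0.1, 0], [0, 0, 0]]' --offset '[[-1.5, 0, 5], [-1.2, 0, 4], [-0.5, 0, 4], [-0.3, 0, 5], [-0.2, 0, 5.8], [-0.2, 0, 5.8], [0, 0, 0]]' --jaw '[-1, -1, -1, -1, -1, -1, -1]'

```text
clock: 21.65
position: [0.4632, 0.1179, 0.0797]
orientation: [-2.668, -1.386, -0.322]
wrist_force: [0.2, 0.5, 4.4]
gripper_width: 0.0006
grip_force: 1.8
```

arm_command --angular '[[0, 0.1, 0], [0, 0.1, 0], [0, 0.1, 0], [0, 0.034, 0], [0, 0, 0]]' --offset '[[-0.2, 0, 5.8], [-0.2, 0, 5.8], [-0.2, 0, 5.8], [0, 0, 5.1], [0, 0, 0]]' --jaw '[-1, -1, -1, -1, -1]'

```text
clock: 22.15
position: [0.4632, 0.1267, 0.0645]
orientation: [-2.528, -1.319, -0.567]
wrist_force: [2.1, -1.1, 4.4]
gripper_width: 0.0007
grip_force: 2.1
```

```bash
python3 - <<'E'
from h import *
print(cur()[:3,3],r.read_state()['qpos'],r.read_state()['wrist_force'])
plan(sweep([.515,.19],np.deg2rad(54.9),-1,[1.3],np.deg2rad(35),zp=.0925)[0],1)
E
```

```text
[0.4632 0.1267 0.0645] [-0.104   0.5144  2.2596  1.2182  0.4378 -0.637 ] [ 2.1172 -1.1265  4.4076]
1 rows ang [-0.0285, 0.1557, -0.0051] off [-0.03, 6.14, 11.4]
```

arm_command --angular '[[-0.01, 0, 0], [-0.01, 0, 0], [-0.008, 0, 0], [0, 0, 0]]' --offset '[[0, 2, 0], [0, 2, 0], [0, 2, 0], [0, 0, 0]]' --jaw '[-1, -1, -1, -1]'

```text
clock: 22.55
position: [0.4677, 0.1237, 0.0647]
orientation: [-2.55, -1.324, -0.59]
wrist_force: [-5.6, -0.1, 4.1]
gripper_width: 0.0001
grip_force: 2.6
```

```bash
python3 - <<'E'
from h import *
print(cur()[:3,3],r.read_state()['qpos'],r.read_state()['wrist_force'])
L=np.arcsin(-cur()[2,0]) ;print('lean',np.rad2deg(L))
P=sweep([.515,.19],np.deg2rad(54.9),-1,np.arange(1,1.95,.1),abs(L),zp=.0925)
F=None
for G in P:plan(G,1,F);F=G;print(G[:3,3])
E
```

```text
[0.4677 0.1237 0.0647] [-0.1005  0.5123  2.2635  1.2661  0.413  -0.6806] [-5.5976 -0.0539  4.0905]
lean -26.05234358537842
1 rows ang [-0.0001, -0.0, -0.0003] off [-1.39, 0.61, -4.2]
[0.4664 0.1208 0.0679]
1 rows ang [-0.0, 0.0, 0.0] off [0.14, -0.0, 4.8]
[0.4677 0.1227 0.0636]
1 rows ang [-0.0, 0.0, 0.0] off [0.62, -0.0, 4.76]
[0.4692 0.1248 0.0596]
1 rows ang [-0.0, 0.0, 0.0] off [1.1, -0.0, 4.68]
[0.4709 0.1273 0.0559]
1 rows ang [-0.0, 0.0, 0.0] off [1.56, -0.0, 4.54]
[0.4729 0.1301 0.0525]
1 rows ang [-0.0, 0.0, 0.0] off [2.0, -0.0, 4.36]
[0.475  0.1331 0.0495]
1 rows ang [-0.0, 0.0, 0.0] off [2.43, -0.0, 4.14]
[0.4773 0.1364 0.0468]
1 rows ang [-0.0, 0.0, 0.0] off [2.83, -0.0, 3.88]
[0.4798 0.1399 0.0446]
1 rows ang [-0.0, 0.0, 0.0] off [3.2, -0.0, 3.58]
[0.4823 0.1435 0.0428]
1 rows ang [-0.0, 0.0, 0.0] off [3.54, -0.0, 3.24]
[0.485  0.1473 0.0414]
```

Well aligned now at about 1.07 rad. I'll keep the lean and push on by translation.

arm_command --angular '[[0, 0, 0], [0, 0, 0], [0, 0, 0], [0, 0, 0], [0, 0, 0]]' --offset '[[0.5, 0, 4.8], [1, 0, 4.7], [1.5, 0, 4.5], [2, 0, 4.4], [0, 0, 0]]' --jaw '[-1, -1, -1, -1, -1]'

```text
clock: 23.05
position: [0.4752, 0.1341, 0.0502]
orientation: [-2.55, -1.324, -0.59]
wrist_force: [-4.3, -0.1, 4.6]
gripper_width: 0.0001
grip_force: 2.6
```

arm_command --angular '[[0, 0, 0], [0, 0, 0], [0, 0, 0], [0, 0, 0]]' --offset '[[2.4, 0, 4.1], [2.8, 0, 3.9], [2, 0, 2], [0, 0, 0]]' --jaw '[-1, -1, -1, -1]'

```text
clock: 23.45
position: [0.4813, 0.1428, 0.0444]
orientation: [-2.55, -1.324, -0.59]
wrist_force: [-4.9, -2.7, 5.1]
gripper_width: 0.0006
grip_force: 2.9
```

arm_command --angular '[[0, 0, 0], [0, 0, 0], [0, 0, 0]]' --offset '[[1.7, 0, 1.2], [1.7, 0, 1], [0, 0, 0]]' --jaw '[-1, -1, -1]'

```text
clock: 23.75
position: [0.4832, 0.1457, 0.0436]
orientation: [-2.551, -1.324, -0.588]
wrist_force: [-6.7, -4.7, 2.1]
gripper_width: 0.0002
grip_force: 3.7
```

arm_command --angular '[[0, 0, 0], [0, 0, 0], [0, 0, 0]]' --offset '[[1.4, 0, 0.8], [1.4, 0, 0.8], [0, 0, 0]]' --jaw '[-1, -1, -1]'

```text
clock: 24.05
position: [0.4845, 0.1479, 0.043]
orientation: [-2.552, -1.324, -0.586]
wrist_force: [-8.0, -7.4, 0.1]
gripper_width: 0.0005
grip_force: 5.4
```

arm_command --angular '[[0, 0, 0], [0, 0, 0], [0, 0, 0]]' --offset '[[0.9, 0, 0.5], [0.9, 0, 0.5], [0, 0, 0]]' --jaw '[-1, -1, -1]'

```text
clock: 24.35
position: [0.4851, 0.1488, 0.0426]
orientation: [-2.554, -1.324, -0.584]
wrist_force: [-12.3, -15.1, 1.8]
gripper_width: 0.0005
grip_force: 9.5
```

arm_command --angular '[[0, 0, 0], [0, 0, 0], [0, 0, 0]]' --offset '[[0.5, 0, 0.3], [0.5, 0, 0.3], [0, 0, 0]]' --jaw '[-1, -1, -1]'

```text
clock: 24.65
position: [0.4853, 0.1493, 0.0423]
orientation: [-2.555, -1.324, -0.583]
wrist_force: [-15.6, -18.0, 2.5]
gripper_width: 0.0004
grip_force: 12.2
```

arm_command --angular '[[0, 0, 0], [0, 0, 0], [0, 0, 0]]' --offset '[[0.4, 0, 0.2], [0.3, 0, 0.1], [0, 0, 0]]' --jaw '[-1, -1, -1]'

```text
clock: 24.95
position: [0.4855, 0.1496, 0.0422]
orientation: [-2.556, -1.324, -0.582]
wrist_force: [-17.4, -21.0, 3.6]
gripper_width: 0.0002
grip_force: 14.1
```

arm_command --angular '[[0, 0, 0], [0, 0, 0], [0, 0, 0], [0, 0, 0], [0, 0, 0], [0, 0, 0], [0, 0, 0]]' --offset '[[-4, 0, -3], [-8, 0, -6], [-12, 0, -12], [0, 0, -30], [13, 0, -27], [18, 0, -36], [0, 0, 0]]' --jaw '[-1, -1, -1, -1, -1, -1, -1]'

```text
clock: 25.65
position: [0.4644, 0.1152, 0.1533]
orientation: [-2.553, -1.325, -0.599]
wrist_force: [0.8, -0.1, -0.8]
gripper_width: 0.0005
grip_force: 0.0
```

```bash
python3 - <<'E'
from h import *
print(cur()[:3,3],r.read_state()['wrist_force'])
b=r.snapshot('scene');t=r.snapshot('wrist')
A=cv2.resize(b[180:300,190:330],(700,600),interpolation=2)
W=cv2.resize(t,(400,300),interpolation=3);A=cv2.resize(A,(400,343),interpolation=2)
out=np.zeros((343,800,3),np.uint8);out[:,:400]=A;out[:300,400:]=W
cv2.imwrite('pics/f.png',out[:,:,::-1])
E
```

```text
[0.4644 0.1152 0.1533] [ 0.7617 -0.1435 -0.7681]
```

View pics/f.png

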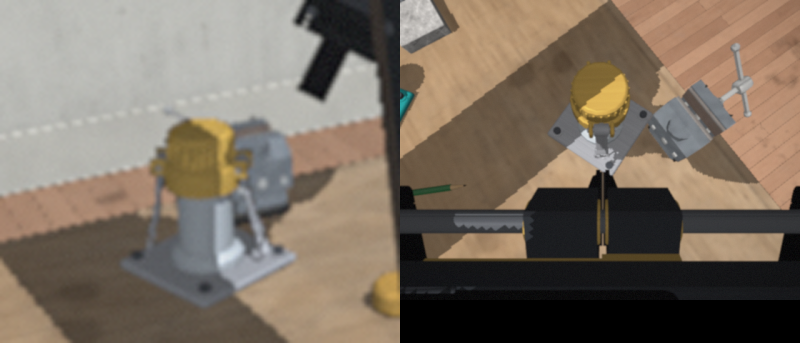

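The final view shows the cap seated upright, both arms hanging at its sides (left end about (150,250), right end about (264,255)), and the tool clear. I'll compare the arm ends with the model numerically before handing in.

```bash
python3 - <<'E'
from h import *
S=cam('scene');yaw=np.deg2rad(54.9);C=np.array([.5138,.1885])
f=lambda p:(w2px(S,p)-[190,180])*400/140
print('axis',f([*C,.12]),f([*C,.03]))
for s in(1,-1):
  for t in(1.6,1.7,1.8,1.92):
    p=np.deg2rad(30)-t;d=s*np.array([np.cos(yaw),np.sin(yaw)])
    g=lambda l:f([*(C+d*(.032+l*np.cos(p))),.0925+l*np.sin(p)])
    q,w=g(0),g(.078);print(s,t,q,w,w-q)
E
python3 - <<'E'
import cv2
b=cv2.imread('pics/f.png')[:,:400]
for v in(195,210,225,240,248):
    print(v,b[v,130:280:3].mean(1).astype(int).tolist())
E
```

```text
axis [199.1959 130.4174] [206.1992 231.8173]
1 1.6 [162.2948 160.4228] [125.0226 234.1216] [-37.2723  73.6988]
1 1.7 [162.2948 160.4228] [133.6378 238.1557] [-28.657  77.733]
1 1.8 [162.2948 160.4228] [142.5234 241.4358] [-19.7714  81.013 ]
1 1.92 [162.2948 160.4228] [153.4298 244.3359] [-8.8651 83.9131]
-1 1.6 [240.7929 164.0302] [289.628 242.916] [48.8351 78.8858]
-1 1.7 [240.7929 164.0302] [281.2511 246.0946] [40.4582 82.0643]
-1 1.8 [240.7929 164.0302] [272.5162 248.463 ] [31.7233 84.4327]
-1 1.92 [240.7929 164.0302] [261.6773 250.2123] [20.8845 86.1821]
195 [136, 140, 139, 140, 140, 140, 142, 142, 131, 108, 115, 139, 145, 141, 130, 107, 91, 96, 100, 98, 100, 102, 99, 98, 99, 99, 97, 98, 100, 99, 113, 124, 115, 101, 105, 115, 124, 125, 138, 150, 129, 108, 115, 117, 116, 120, 120, 123, 124, 121]
210 [134, 125, 118, 133, 149, 144, 137, 130, 117, 104, 113, 135, 142, 143, 143, 134, 118, 111, 114, 120, 121, 122, 124, 125, 124, 122, 120, 119, 142, 172, 179, 173, 164, 149, 117, 94, 105, 115, 110, 113, 140, 140, 109, 87, 79, 75, 71, 62, 58, 53]
225 [80, 79, 79, 82, 80, 79, 88, 102, 99, 88, 82, 83, 82, 80, 81, 83, 94, 108, 114, 119, 121, 122, 124, 125, 123, 123, 121, 120, 142, 170, 177, 172, 164, 154, 121, 75, 58, 65, 70, 73, 95, 144, 166, 153, 117, 83, 76, 99, 131, 143]
240 [83, 83, 81, 81, 82, 87, 97, 96, 89, 83, 84, 87, 90, 91, 91, 92, 95, 104, 114, 118, 120, 122, 125, 124, 125, 124, 119, 119, 143, 171, 178, 173, 164, 153, 154, 168, 156, 118, 90, 90, 89, 91, 125, 163, 153, 143, 129, 131, 149, 154]
248 [80, 78, 77, 78, 80, 89, 100, 98, 92, 91, 92, 91, 90, 91, 97, 105, 108, 107, 111, 115, 121, 123, 124, 125, 124, 122, 118, 118, 143, 171, 176, 171, 175, 186, 202, 208, 207, 191, 144, 94, 91, 110, 119, 133, 171, 200, 178, 137, 98, 78]
```

```bash
python3 -c "
from rig import r
print(r.job_done())"
```

```text
the job is handed in; nothing more can be done
None
```

I put the cap on the grey outlet, pushed it onto the gasket, swung both cam arms down to a firm stop and handed the job in at about 26 s. In the last camera view the arms measured roughly 1.87–1.9 rad (1.8 needed); the hand-in gave no verdict.

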